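# Wedge a diaphragm valve tight in the bench fixture

### The arm

A 6-joint arm with a two-finger parallel gripper is mounted at the origin on the work surface. World frame = base frame: x ahead of the robot, y to its left, z up, the work surface at z = 0. Lengths are in m, angles in rad, forces in N, time in s.
With the tool pointing down it reaches from about 0.275 to 0.725 m from the base axis. Payload 5.6 kg.
Tool frame: the origin (TCP) lies at the very end of the fingers, on their centre line; the grasp point (between the pads) lies 19 mm behind it (r.pinch_z is the distance from the TCP to the grasp point, in m); z points along the fingers, y is the direction in which the jaws open and shut (so a half turn about z gives the same grasp; the last joint's range is limited). The gripper opens to 85 mm and grips with 20 to 120 N. Pads are 22 mm wide; open, the fingers measure 114 mm over their backs; the gripper's body (76 mm by 85 mm) begins 54 mm behind the grasp point. The pads swing forward as they close: fully open they stand 13 mm farther back than shut.
Start: joints at [1.613, 0.255, 0.108, 0, -1.424, -0.285], TCP at [0.132, 0.534, 0.231] pointing down, gripper open.
Joint ranges: [-2.95, 2.95], [-1.21, 1.97], [-1.09, 1.5], [-2.87, 1.71], [-2.94, -0.07], [-3.05, 3.05]. Speed limits (rad/s): [2.57, 2.57, 3.14, 3.14, 3.14, 3.14].

### API

Orientations are given as a unit quaternion [w, x, y, z].
In Python, from cell import monitor, camera, job, r gives the robot as it stands.
- The arm moves only by the shell command python3 -m jog 'ROWS' [FORCE]. ROWS is JSON, one flat list of numbers, 7 for each row, row after row: the shift along the tool's x, y, z in m, then the turn, a rotation vector about the tool's x, y, z in rad, then the finger opening in m, from 0 to 0.0854. A call has 1 to 20 rows; each row is the pose to reach, as a shift and turn from the pose measured when the call began, along the tool's axes at that moment; what a row does not reach only later rows make up. A row lasts 1/8 s, in which the tool goes at most 62.5 mm and 10.7 degrees, less where a joint would pass 70% of its speed; a pose out of reach is approached as far as the arm can. A call with a gripper value outside its range is refused whole. The fingers move at their own pace and stop on an object; FORCE is the grip in N (left out, the last holds). Time passes only in rows, so rows that repeat a pose let the fingers close. It gives the time, the measured TCP pose, the force and the opening at its end, in the units of the state.
- monitor.get_state(): the state, without advancing time (a new reading comes with each control period).
- camera(name): name is "side" or "top" or "wrist"; returns a dict with "frame" (384x512x3 uint8, blue, green, red), "fx", "fy", "cx", "cy" (pixels), "world_to_cam" (4x4, takes a point from world to camera coordinates). Camera axes: x right, y down, z forward; pixel columns grow to the right and rows downward; lengths in m; the calibration is good to about 2 mm. A picture is of the moment at which its call begins. There is no depth.
- job.finish_job(): hands the job in, once; it reports no verdict.
The state is a dict: "t": time; "qpos": joint angles; "qvel": joint speeds; "joint_efforts": joint torques, N m; "position": TCP position; "tool_rot": TCP orientation; "ft_force": force on the tool from outside, world axes, zero at the start; "ft_torque": the same for the moment, N m; "opening": opening from 0.0 (shut) to 1.0 (fully open).
Only numpy, scipy, OpenCV 4.12 (cv2) and the standard library are available. Lean on these libraries where they do the work, as an engineer would, in place of code of your own. Each camera call takes 0.05 s, during which the arm holds its last target. There are 200 camera calls.

### The job

Clamp the loose black diaphragm valve in the bench fixture: slide the yellow wedge thin end first into the slot between the slanted fence and the valve, flat on the bench, and tap or push it in until it locks firmly and the valve is held tight. Do not drive it so brutally that the plastic valve cracks, and leave the fitting, the pipe cap and the blue knob where they lie.

Things in the scene. Friction and masses are not known exactly. Their poses are not given: they have to be found in the camera images.
- fixture: Dark steel fixture on the bench; origin on the bench at the middle of the valve's place, y = driving direction of the wedge. Fence on the -x side: 125 mm long (y -75 to +50), 40 high, 22 thick; its face towards the valve lies at x = -47 mm + y/8, so the slot narrows towards +y at 1:8, like the wedge. End stop: upright bar (6 wide, 36 high, x -27 to -21) behind the valve, face at y = +45 mm.
- slot_mouth (a point): Middle of the slot's wide mouth (y = -50 mm in the fixture frame), 20 mm above the bench, axes as the fixture's. The slot lies between fence and valve, open above and at both ends, the bench its floor. The wedge runs flush along the slanted fence as it goes in, 1 mm towards the valve (+x) per 8 mm of y: a push that does not follow this jams it against the fence.
- backstop_nominal (a point): Nominal face of the backstop's red sprung pad (90 mm long, 36 mm high, gives 1 mm per 24 N) on the valve's +x side, x = +30.5 mm in the fixture frame. It is screwed on separately: its true place is up to 3.5 mm either way off this point and is not reported, so the depth at which the wedge locks varies by some 28 mm either way and must be felt.
- valve_center (a point): Black plastic diaphragm valve (about 0.5 kg) standing loose in the fixture: flat-sided body 64 mm (x) by 84 mm (y) by 40 high, upright corners bevelled 6 mm, a 26 mm pipe stub on each y end (116 overall), bonnet and hand wheel on top, 72 mm high in all. Point: middle of the body, 20 mm above the bench; axes within 2 degrees of the fixture's. It starts 1 to 9 mm short of the pad.
- valve: The same valve; origin under its centre, on its underside. The first resistance to the wedge (2 to 8 N) is only the valve sliding; the wedge is locked when the push on it climbs steadily past that, 1 to 3 N per mm. A final push of 20 to 25 N on the wedge leaves it properly tight; pushes above 33 N can crack the valve. The wedge is waxed and slippery.
- wedge_center (a point): Loose yellow aluminium wedge (about 0.22 kg), 130 mm long (y), 40 high, lying on the bench, nose towards its own +y. Point: mid length, 20 mm above the bench. Side +x straight, at x = +9 mm (goes against the valve); side -x slanted, at x = -9 mm + y/8 (against the fence): 10 thick at the nose, 18 mid, 26 at the butt (y = -65), where a steel striking dome at x = 0, mid height, stands 6 mm proud.
- wedge: The same wedge; origin under its centre, on its underside. Locked, its middle is near x = -41 mm, y = -28 mm in the fixture frame (y -60 to +3), its axes parallel to the fixture's, and the butt stands 12 to 75 mm out of the slot.
- fitting: Bystander: tan nylon quick-connect fitting lying on the bench, 76 mm long, 34 mm high. Origin under its middle.
- pipe_cap: Bystander: galvanized pipe cap, 66 mm diameter, 44 mm high. Origin under its centre.
- pressure_knob: Bystander: blue anodized pressure knob, 64 mm diameter, 34 mm high. Origin under its centre.
Things that resemble listed ones, but are neither listed nor needed, are in the scene too. There is more than one size of the wedge; the job needs the larger. Leave any pink look-alike of the valve alone.

How it is judged:
By the outcome, as a careful person would: the job done as asked, in the order asked, and still so for the second after the job is handed in, with the robot touching nothing.
It also fails if it takes over 53 s, if anything falls off the work surface, if the arm or the gripper's body presses on something with over 40 N, if the wrist force passes 120 N, or if a joint passes its speed limit or range.

## Working session

There is one attempt and no reset: what is moved stays moved. The work goes in short steps, Python scripts to look and compute and a shell command to move; the robot and the scene stay as the last step left them, time stands still between calls to the robot, and variables do not carry over. Pictures are saved under pics/ and viewed, about 8 in all and at most 12, crops included, and the job is handed in when it is done.

```bash
ls; mkdir -p pics
python3 - <<'E'
from cell import monitor,camera,job,r
import cv2,numpy as np,json
print(monitor.get_state())
for n in("top","side"):
    c=camera(n); cv2.imwrite(f"pics/{n}0.png",c["frame"])
    print(n,c["fx"],c["fy"],c["cx"],c["cy"],np.round(c["world_to_cam"],4).tolist())
E
```

```text
pics
{'t': 0.0, 'qpos': array([ 1.61258858e+00,  2.55773085e-01,  1.07011739e-01, -5.04573622e-04,
       -1.42389642e+00, -2.84582948e-01]), 'qvel': array([0.00032511, 0.00043755, 0.00045045, 0.00023804, 0.00027265,
       0.00080629]), 'joint_efforts': array([-3.68374003e-04, -3.86627269e+01,  2.37939405e+01,  5.36555886e+00,
       -6.04131259e-03, -1.89379870e-05]), 'position': array([0.13204887, 0.53340421, 0.23038033]), 'tool_rot': array([ 9.58893843e-04,  9.92635668e-01, -1.21134232e-01, -9.50113840e-05]), 'ft_force': array([0.33990583, 0.29907397, 0.64998787]), 'ft_torque': array([ 0.00966445, -0.02899599, -0.00360129]), 'opening': 1.0038434730828918}
top 401.47611171098725 401.47611171098725 248.14680765738248 195.92313863303139 [[-0.0109, -0.9999, -0.0086, 0.0152], [-0.9931, 0.0118, -0.1166, 0.5027], [0.1167, 0.0072, -0.9931, 1.0494], [0.0, 0.0, 0.0, 1.0]]
side 461.51837496050723 461.51837496050723 259.02199019093285 197.11994182033652 [[0.9594, -0.2818, -0.0129, -0.4814], [-0.2089, -0.6789, -0.7039, 0.1558], [0.1896, 0.678, -0.7102, 1.0708], [0.0, 0.0, 0.0, 1.0]]
```

View pics/top0.png

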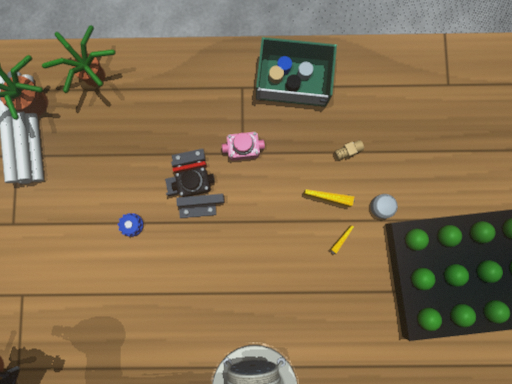

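View pics/side0.png

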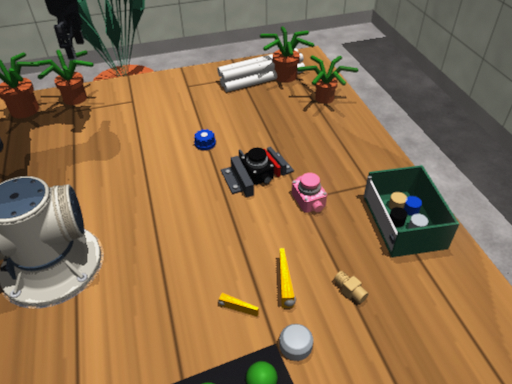

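The top view shows the fixture with the black valve at (192,180), its red pad above at (190,167) and the fence below at (200,205). The candidates are:
- **Wedge:** large yellow at (330,198), nose to the left, or small yellow at (342,240). I choose the large one.
- **Valve:** black at (192,180), or the pink look-alike at (243,146). I choose the black one.

Bystanders are the fitting at (350,150), the cap at (383,207) and the knob at (130,225).

```bash
cat > h.py <<'E'
import cv2,numpy as np
from scipy.spatial.transform import Rotation as R
from cell import monitor,camera,job,r
def cast(c,uv,z):
    uv=np.atleast_2d(uv).astype(float); T=np.array(c["world_to_cam"]); Rm,t=T[:3,:3],T[:3,3]
    d=np.c_[(uv[:,0]-c["cx"])/c["fx"],(uv[:,1]-c["cy"])/c["fy"],np.ones(len(uv))]@Rm
    o=-Rm.T@t
    return o+d*((z-o[2])/d[:,2])[:,None]
def proj(c,p):
    p=np.atleast_2d(p); T=np.array(c["world_to_cam"]); q=p@T[:3,:3].T+T[:3,3]
    return np.c_[q[:,0]/q[:,2]*c["fx"]+c["cx"],q[:,1]/q[:,2]*c["fy"]+c["cy"]]
def pose():
    s=monitor.get_state(); q=s["tool_rot"]
    return s["position"],R.from_quat([q[1],q[2],q[3],q[0]]),s
def totool(target,yaw_y=None):
    """shift in tool axes to bring TCP to target; rot about tool z to bring tool y along world angle yaw_y (mod pi)"""
    p,Ro,s=pose(); d=Ro.inv().apply(np.array(target)-p); out=[np.round(d,4)]
    if yaw_y is not None:
        zt=np.array([0,0,-1.]); y=np.array([np.cos(yaw_y),np.sin(yaw_y),0]); best=None
        for sg in(1,-1):
            M=np.c_[np.cross(sg*y,zt),sg*y,zt]; rv=(Ro.inv()*R.from_matrix(M)).as_rotvec()
            if best is None or np.linalg.norm(rv)<np.linalg.norm(best): best=rv
        out.append(np.round(best,4))
    return out
def mask(f,lo,hi):
    return cv2.inRange(cv2.cvtColor(f,cv2.COLOR_BGR2HSV),lo,hi)
def blobs(m,amin=40):
    cs,_=cv2.findContours(m,cv2.RETR_EXTERNAL,cv2.CHAIN_APPROX_NONE)
    return sorted([c for c in cs if cv2.contourArea(c)>amin],key=cv2.contourArea,reverse=True)
E
python3 - <<'E'
from h import *
c=camera("top"); f=c["frame"]
m=mask(f,(22,150,90),(35,255,255))
for b in blobs(m): 
    rc=cv2.minAreaRect(b); print(rc,cv2.contourArea(b)); print(np.round(cast(c,cv2.boxPoints(rc),.04)[:,:2],4).tolist())
m=mask(f,(0,180,80),(6,255,255))|mask(f,(174,180,80),(180,255,255))
for b in blobs(m,15):
    rc=cv2.minAreaRect(b); print('red',rc); print(np.round(cast(c,rc[0],.036),4))
cr=np.hstack([cv2.resize(f[140:225,150:240],None,fx=5,fy=5,interpolation=2),cv2.resize(f[170:255,295:365],None,fx=5,fy=5,interpolation=2)])
cv2.imwrite("pics/crop1.png",cr);print(cr.shape)
p,Ro,s=pose();print(p,Ro.as_matrix().round(3).tolist())
w=camera("wrist");print(w["fx"],np.round(np.linalg.inv(w["world_to_cam"]),3).tolist())
E
```

```text
((328.8823547363281, 194.9705810546875), (49.71980285644531, 10.186494827270508), 14.03624439239502) 324.5
[[0.5053, -0.1379], [0.5318, -0.1452], [0.4979, -0.2722], [0.4717, -0.2646]]
((342.60003662109375, 238.2000274658203), (6.800000190734863, 32.400001525878906), 36.86989974975586) 144.5
[[0.359, -0.2035], [0.4261, -0.257], [0.4152, -0.2709], [0.3483, -0.2174]]
red ((188.9098358154297, 166.07164001464844), (4.120209693908691, 32.75566482543945), 78.11134338378906)
[[0.5851 0.1684 0.036 ]]
(425, 800, 3)
[0.13210369 0.53352071 0.23059808] [[0.971, -0.24, -0.0], [-0.24, -0.971, -0.001], [0.0, 0.001, -1.0]]
265.056988217844 [[-0.24, -0.92, -0.31, 0.212], [-0.971, 0.227, 0.076, 0.513], [0.001, 0.319, -0.948, 0.373], [0.0, 0.0, 0.0, 1.0]]
```

View pics/crop1.png

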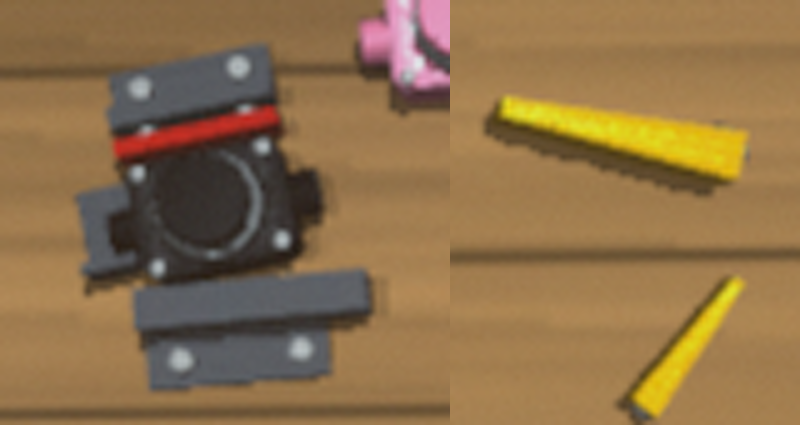

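The large wedge's nose points to world +y. The fixture is yawed about +11.5° with its driving direction near world +y, and the wedge is at about -9°. I'll look at the fixture from closer on the way.

Run:
```python
from h import *
print(totool([.56,.06,.19],np.radians(191.5)))
```

```text
[array([0.5292, 0.3567, 0.0412]), array([ 1.0000e-03, -7.0000e-04,  1.1272e+00])]
```

```bash
python3 -m jog '[0.53,0.357,0.041,0,0,1.127,0.06,0.53,0.357,0.041,0,0,1.127,0.06,0.53,0.357,0.041,0,0,1.127,0.06,0.53,0.357,0.041,0,0,1.127,0.06,0.53,0.357,0.041,0,0,1.127,0.06,0.53,0.357,0.041,0,0,1.127,0.06,0.53,0.357,0.041,0,0,1.127,0.06,0.53,0.357,0.041,0,0,1.127,0.06,0.53,0.357,0.041,0,0,1.127,0.06,0.53,0.357,0.041,0,0,1.127,0.06,0.53,0.357,0.041,0,0,1.127,0.06,0.53,0.357,0.041,0,0,1.127,0.06,0.53,0.357,0.041,0,0,1.127,0.06]'
python3 - <<'E'
from h import *
import pickle
c=camera("wrist"); pickle.dump(c,open("w1.pkl","wb")); cv2.imwrite("pics/w1.png",c["frame"])
print(totool([.50,-.245,.13],np.radians(171.5)),pose()[2]["qpos"].round(2),pose()[0])
E
```

```text
t: 1.82
position: [0.5602, 0.0605, 0.1904]
tool_rot: [0.0, 0.775, -0.632, 0.0]
ft_force: [-0.3, 0.6, -0.6]
opening: 0.702
[array([0.2873, 0.1204, 0.0608]), array([-2.000e-04, -7.000e-04,  3.509e-01])] [ 0.39  0.3   0.06  0.   -1.34 -0.18] [0.56018005 0.06068932 0.19056512]
```

View pics/w1.png

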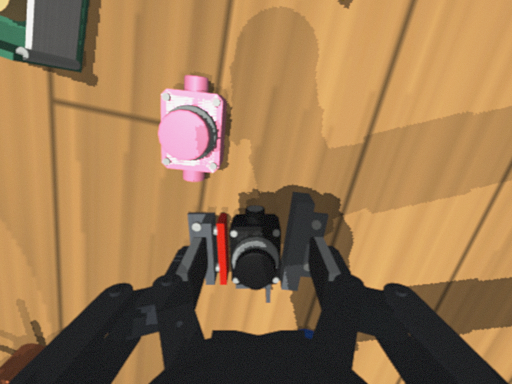

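The wrist view shows the black valve at (255,250), the red pad at (222,250) and the fence at (298,240). The mouth is at the image top (y≈200), and the pink look-alike is at (193,130). I'll enlarge the slot.

Run:
```python
import pickle,cv2
c=pickle.load(open("w1.pkl","rb"));f=c["frame"][180:300,180:340]
cv2.imwrite("pics/w1c.png",cv2.convertScaleAbs(cv2.resize(f,None,fx=5,fy=5,interpolation=2),alpha=1.8,beta=20))
```

```text
(no output)
```

View pics/w1c.png

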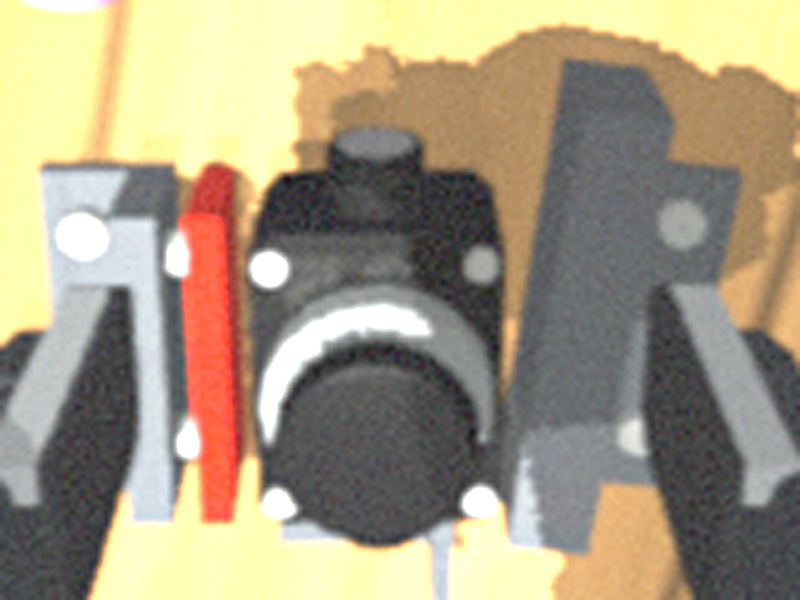

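```bash
python3 -m jog '[0.06,0.025,0.012,0,0,0.07,0.06,0.12,0.05,0.025,0,0,0.14,0.06,0.18,0.075,0.04,0,0,0.21,0.06,0.24,0.1,0.05,0,0,0.28,0.06,0.287,0.12,0.06,0,0,0.351,0.06,0.287,0.12,0.06,0,0,0.351,0.06,0.287,0.12,0.06,0,0,0.351,0.06]'
python3 - <<'E'
from h import *
import pickle
c=camera("wrist"); pickle.dump(c,open("w2.pkl","wb")); cv2.imwrite("pics/w2.png",c["frame"])
E
```

```text
t: 2.75
position: [0.5005, -0.2439, 0.1311]
tool_rot: [0.0, -0.653, 0.757, -0.001]
ft_force: [0.2, 0.7, 0.2]
opening: 0.703
```

View pics/w2.png

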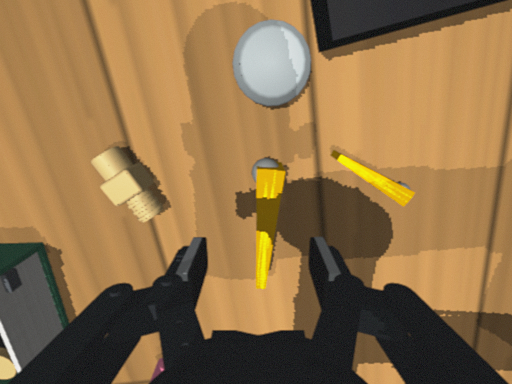

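The wrist view shows the large wedge from its butt and dome at (267,165) to its nose at (262,288). The small wedge is at (372,178), the cap at (272,62) and the fitting at (128,183). I'll enlarge the wedge to check the choice, and compute the fixture pose from the crop corners.

Run:
```python
from h import *
import pickle
c=pickle.load(open("w1.pkl","rb"))
def pt(n,u,v,z):
    q=cast(c,[180+u/5-.4,180+v/5-.4],z)[0]; print(n,q[:2].round(4)); return q[:2]
a=pt("pad mouth",222,213,.036); b=pt("pad far",238,520,.036); d=b-a; print(np.linalg.norm(d),np.degrees(np.arctan2(-d[0],d[1])))
a=pt("fback mouth",672,122,.04); b=pt("fback far",590,552,.04); d=b-a; print(np.linalg.norm(d),np.degrees(np.arctan2(-d[0],d[1]))+0)
a=pt("fface mouth0",563,62,0); b=pt("fface 430",513,430,0);d=b-a; print(np.linalg.norm(d),np.degrees(np.arctan2(-d[0],d[1])))
pt("fback mouth0",645,68,0)
c=pickle.load(open("w2.pkl","rb")); f=c["frame"]
cv2.imwrite("pics/w2c.png",cv2.resize(f[155:300,225:315],None,fx=4,fy=4,interpolation=2))
```

```text
pad mouth [0.5892 0.1232]
pad far [0.5704 0.2112]
0.09001976309674221 12.001027587586478
fback mouth [0.4886 0.0764]
fback far [0.4771 0.1992]
0.12329011346387347 5.331136506795298
fface mouth0 [0.5094 0.0791]
fface 430 [0.4963 0.1922]
0.11380982355385008 6.629524800419306
fback mouth0 [0.4877 0.0764]
```

View pics/w2c.png

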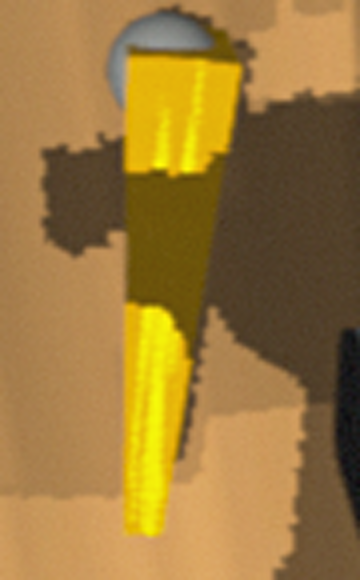

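The crop shows the large wedge's top face, with butt corners at (257,169) and (286,170) and nose corners at (256,289) and (266,289). The straight side is on the left (+x), and the steel dome is at the butt. This is the right wedge, the right way up.

Run:
```python
from h import *
import pickle
c=pickle.load(open("w2.pkl","rb"))
P=np.array([cast(c,[225+u/4-.4,155+v/4-.4],.04)[0][:2] for u,v in((127,55),(243,63),(125,535),(162,535))]);print(P.round(4))
d=P[2]-P[0];print(np.linalg.norm(d),np.linalg.norm(P[1]-P[0]),np.linalg.norm(P[3]-P[2])); yaw=np.arctan2(-d[0],d[1]);print("yaw",np.degrees(yaw))
ex=np.array([np.cos(yaw),np.sin(yaw)]);ey=np.array([-ex[1],ex[0]])
cen=(P[0]+P[2])/2-.009*ex; print("centre",cen)
g=cen-.042*ey+(-.0026)*ex   # mid of the jaws at wedge y=-42: sides +9,-14.25
print("grasp",g); print(totool([*g,.008],yaw+np.pi-np.radians(3.56)))
o=np.array([.5498,.1617]);F=np.radians(12.1);E=np.array([[np.cos(F),-np.sin(F)],[np.sin(F),np.cos(F)]])
e=P-np.array([0,0]); print("wedge in fixture",(E.T@(cen-o)).round(4))
```

```text
[[ 0.4976 -0.2712]
 [ 0.4719 -0.2655]
 [ 0.5174 -0.1425]
 [ 0.5077 -0.1411]]
0.13017085207491216 0.026268409284515883 0.00979610710298703
yaw -8.752546296953904
centre [ 0.49859851 -0.20545645]
grasp [ 0.48963776 -0.24657172]
[array([0.0047, 0.0108, 0.1233]), array([-0.0013, -0.0005,  0.0681])]
wedge in fixture [-0.127  -0.3483]
```

```bash
python3 -m jog '[0.005,0.011,0.05,0,0,0.068,0.06,0.005,0.011,0.1,0,0,0.068,0.06,0.005,0.011,0.123,0,0,0.068,0.06,0.005,0.011,0.123,0,0,0.068,0.06,0.005,0.011,0.123,0,0,0.068,0.02,0.005,0.011,0.123,0,0,0.068,0.0,0.005,0.011,0.123,0,0,0.068,0.0,0.005,0.011,0.123,0,0,0.068,0.0,0.005,0.011,0.123,0,0,0.068,0.0]' 60
python3 - <<'E'
from h import *
p,Ro,s=pose();print(p,np.degrees(np.arctan2(*Ro.as_matrix()[[1,0],1])),s["ft_force"].round(1),s["opening"])
E
```

```text
t: 3.92
position: [0.4906, -0.2467, 0.0106]
tool_rot: [0.001, -0.628, 0.779, -0.002]
ft_force: [-1.0, 4.1, 6.7]
opening: 0.305
[ 0.49064791 -0.24669612  0.01063546] 167.73518902656718 [-1.   4.1  6.7] 0.3052819029276065
```

```bash
cat >> h.py <<'E'
O=np.array([.5498,.1617]);YAW=np.radians(12.1)
EF=np.array([[np.cos(YAW),-np.sin(YAW)],[np.sin(YAW),np.cos(YAW)]])
def gripto(yw,c,z):
    "tool move that puts gripped wedge centre at fixture y=yw (m), c off the fence"
    w=np.array([-.038+yw/8+c,yw])+np.array([-.0026,-.042])
    return totool([*(O+EF@w),z],YAW+np.pi-np.radians(3.56))
E
python3 -m jog '[0,0,-0.03,0,0,0,0,0,0,-0.05,0,0,0,0,0,0,-0.05,0,0,0,0]'
python3 - <<'E'
from h import *
print(gripto(-.15,.002,.0606)); print(pose()[2]["opening"],pose()[2]["ft_force"])
c=camera("side");cv2.imwrite("pics/s1.png",cv2.resize(c["frame"][200:340,200:360],None,fx=4,fy=4,interpolation=2))
E
```

```text
t: 4.3
position: [0.4919, -0.2469, 0.0628]
tool_rot: [0.003, -0.628, 0.779, -0.004]
ft_force: [0.3, 0.8, -2.2]
opening: 0.302
[array([-0.213 ,  0.0032,  0.0021]), array([-0.0095, -0.002 , -0.3629])]
0.30170899391451866 [ 0.31964147  0.81263048 -2.19208474]
```

View pics/s1.png

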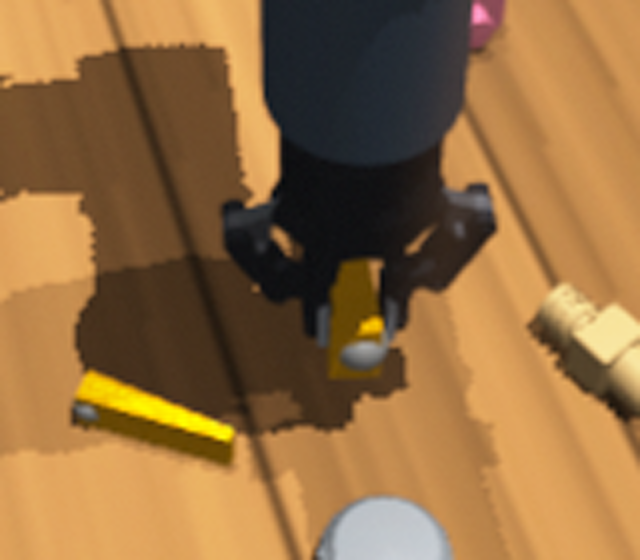

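The side crop shows the wedge held, dome at about (291,288) in the full image. The small wedge and the fitting are untouched. I'll carry it to the slot mouth.

```bash
python3 -m jog '[-0.05,0.001,0,-0.002,0,-0.09,0,-0.1,0.002,0,-0.005,-0.001,-0.18,0,-0.15,0.003,0.001,-0.007,-0.001,-0.27,0,-0.19,0.003,0.002,-0.009,-0.002,-0.34,0,-0.213,0.003,0.002,-0.009,-0.002,-0.363,0,-0.213,0.003,0.002,-0.009,-0.002,-0.363,0,-0.213,0.003,0.002,-0.009,-0.002,-0.363,0]'
python3 - <<'E'
from h import *
print(gripto(-.15,.002,.0106)); print(pose()[2]["opening"],pose()[2]["ft_force"])
c=camera("top");m=mask(c["frame"],(22,150,60),(35,255,255))
for b in blobs(m,20): print(cv2.minAreaRect(b))
cv2.imwrite("pics/t1.png",cv2.resize(c["frame"][140:260,150:290],None,fx=5,fy=5,interpolation=2))
# expected top-face corners
w=np.array([[.009,-.065],[-.017,-.065],[.009,.065],[-.001,.065]])+[-.038-.15/8+.002,-.15]
print(proj(c,np.c_[O+w@EF.T,np.full(4,.09)]).round(1).tolist())
E
```

```text
t: 5.22
position: [0.5324, -0.0381, 0.0584]
tool_rot: [0.001, 0.758, -0.653, -0.002]
ft_force: [-0.1, -0.3, -2.5]
opening: 0.302
[array([ 0.0002, -0.0017,  0.0478]), array([ 0.0039,  0.0014, -0.0008])]
0.3016982800668084 [-0.12217233 -0.25605487 -2.45200152]
((342.8902893066406, 238.51220703125), (6.71547269821167, 32.17179489135742), 38.65980529785156)
[[274.3, 174.4], [276.6, 184.3], [224.5, 185.6], [225.3, 189.4]]
```

View pics/t1.png

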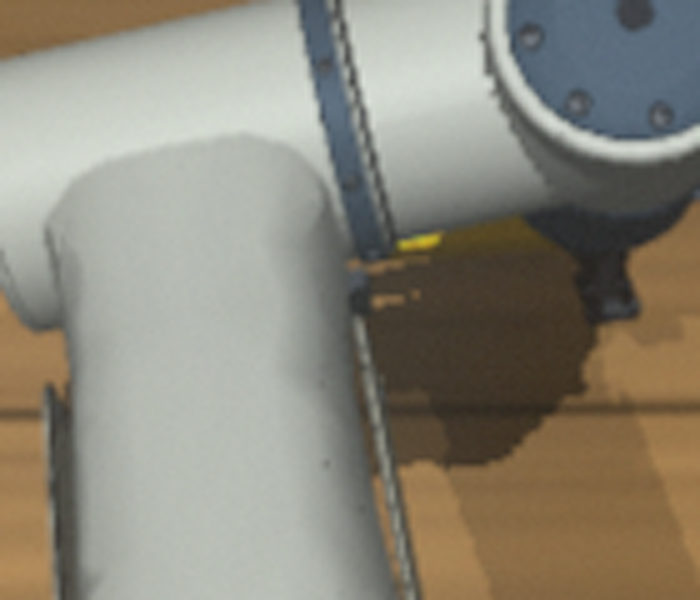

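The arm hides the slot from the top camera, with only the wedge's lower edge visible near (235,189), close to the predicted (225,189). I'll lower it, then compare the wedge's butt corners numerically in the wrist view.

```bash
python3 -m jog '[0,-0.002,0.025,0.004,0.001,0,0,0,-0.002,0.046,0.004,0.001,0,0,0,-0.002,0.048,0.004,0.001,0,0,0,-0.002,0.048,0.004,0.001,0,0]'
python3 - <<'E'
from h import *
print(gripto(-.15,.002,.0106)); print(pose()[2]["opening"],pose()[2]["ft_force"],pose()[0])
c=camera("wrist");m=mask(c["frame"],(20,120,50),(36,255,255))
for b in blobs(m,60): print(cv2.boundingRect(b)); print(cv2.approxPolyDP(b,2,True)[:,0].tolist())
w=np.array([[.009,-.065],[-.017,-.065],[.009,.065],[-.001,.065]])+[-.038-.15/8+.002,-.15]
print(proj(c,np.c_[O+w@EF.T,np.full(4,.04)]).round(1).tolist())
d=c["frame"][150:310,150:390]; cv2.imwrite("pics/w3.png",cv2.resize(d,None,fx=3.3,fy=3.3,interpolation=2))
E
```

```text
t: 5.78
position: [0.5345, -0.0386, 0.0112]
tool_rot: [-0.0, 0.757, -0.653, 0.0]
ft_force: [-0.5, -0.4, -0.5]
opening: 0.27
[array([-0.0006,  0.0004,  0.0006]), array([-0.0008,  0.0002, -0.0019])]
0.27032497831930447 [-0.46772329 -0.39795701 -0.46824936] [ 0.53445478 -0.03859788  0.01119879]
(233, 200, 56, 135)
[[240, 201], [239, 205], [247, 202], [265, 204], [277, 216], [274, 222], [266, 225], [247, 225], [236, 221], [233, 232], [235, 329], [262, 334], [269, 332], [288, 234], [282, 205], [257, 200]]
[[230.0, 238.5], [284.2, 235.4], [249.8, 420.1], [265.5, 419.5]]
```

View pics/w3.png

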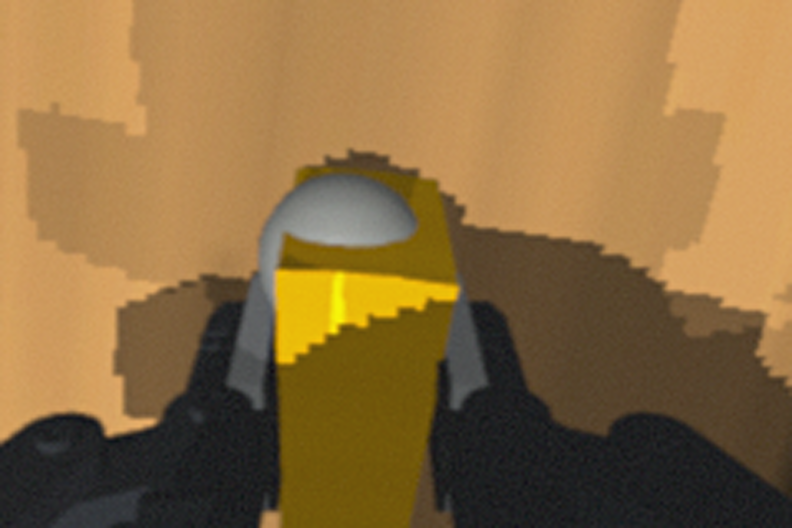

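The close view shows the wedge in the jaws with its butt top corners near (234,232) and (289,237). It's turned a few degrees from where I assumed. I'll measure the two side edges.

```bash
cat > inhand.py <<'E'
from h import *
def inhand(lo=238,hi=325,z=.04):
    c=camera("wrist");m=mask(c["frame"],(20,120,40),(36,255,255))
    b=blobs(m,300)[0];mm=np.zeros_like(m);cv2.drawContours(mm,[b],-1,255,-1)
    L,Rr=[],[]
    for v in range(lo,hi,3):
        x=np.flatnonzero(mm[v]); L.append((x[0]-.5,v));Rr.append((x[-1]+.5,v))
    res=[]
    for e in(L,Rr):
        q=(cast(c,e,z)[:,:2]-O)@EF; k=np.polyfit(q[:,1],q[:,0],1); res.append(k)
        print("fixture x=%.4f+%.4f*y  resid %.5f, y %.3f..%.3f"%(k[1],k[0],np.std(q[:,0]-np.polyval(k,q[:,1])),q[:,1].min(),q[:,1].max()))
    y=q[:,1].mean();print("thickness at",y,np.polyval(res[0],y)-np.polyval(res[1],y),"yaw off deg straight",-np.degrees(np.arctan(res[0][0])),"slant",-np.degrees(np.arctan(res[1][0])-np.arctan(.125)))
    return c,res
if __name__=="__main__":
    c,_=inhand()
    print(((cast(c,[[233.6,231.8],[288.8,237]],.04)[:,:2]-O)@EF).round(4).tolist())
    p,Ro,s=pose();print("tool in fixture",(EF.T@(p[:2]-O)).round(4), p, s["opening"])
E
python3 inhand.py
```

```text
fixture x=-0.0322+0.0677*y  resid 0.00021, y -0.215..-0.164
fixture x=-0.0287+0.2091*y  resid 0.00030, y -0.213..-0.163
thickness at -0.18908525928630726 0.023254295045518625 yaw off deg straight -3.870947608490118 slant -4.685224143479156
[[-0.0475, -0.2182], [-0.0737, -0.2139]]
tool in fixture [-0.0566 -0.1924] [ 0.53476854 -0.03834317  0.01143074] 0.26769916600791815
```

The straight side sits flush on one pad, so the wedge is yawed -4° from the fixture. I'll turn it +4.1° about the grasp point, shift it 1 mm towards the fence and re-measure.

```bash
python3 - <<'E'
from h import *
print(totool([*(O+EF@[-.0576,-.1924]),.0112],YAW+np.pi+np.radians(.6)))
E
python3 -m jog '[0,0.001,0,0,0,-0.04,0,0,0.001,0,0,0,-0.074,0,0,0.001,0,0,0,-0.074,0,0,0.001,0,0,0,-0.074,0]'; python3 inhand.py
```

```text
[array([0.    , 0.001 , 0.0002]), array([-0.0018,  0.0002, -0.0742])]
t: 6.38
position: [0.5339, -0.0385, 0.0116]
tool_rot: [-0.001, 0.781, -0.625, 0.001]
ft_force: [0.2, -0.9, -0.8]
opening: 0.27
fixture x=-0.0463+-0.0014*y  resid 0.00024, y -0.214..-0.163
fixture x=-0.0434+0.1367*y  resid 0.00029, y -0.214..-0.163
thickness at -0.18966087445078925 0.023348184518311596 yaw off deg straight 0.08041022214622728 slant -0.6617748323550865
[[-0.0465, -0.2172], [-0.0729, -0.2148]]
tool in fixture [-0.0575 -0.1925] [ 0.5339254  -0.0385341   0.01157079] 0.27624042039602537
```

```bash
python3 -m jog '[-0.015,-0.0019,0,0,0,0,0,-0.03,-0.0038,0,0,0,0,0,-0.045,-0.0056,0,0,0,0,0,-0.052,-0.0065,0,0,0,0,0,-0.056,-0.007,0,0,0,0,0,-0.06,-0.0075,0,0,0,0,0]'; python3 inhand.py; python3 -m jog '[-0.003,-0.0004,0,0,0,0,0,-0.006,-0.0008,0,0,0,0,0,-0.009,-0.0011,0,0,0,0,0,-0.012,-0.0015,0,0,0,0,0]'
```

```text
t: 7.18
position: [0.5276, 0.0215, 0.0114]
tool_rot: [-0.0, 0.781, -0.625, 0.0]
ft_force: [-1.7, -1.6, -0.9]
opening: 0.272
fixture x=-0.0413+-0.0129*y  resid 0.00022, y -0.154..-0.103
fixture x=-0.0464+0.1282*y  resid 0.00028, y -0.154..-0.103
thickness at -0.12971578851885157 0.023352382665913468 yaw off deg straight 0.7369017603415244 slant -0.18159532063522352
[[-0.0401, -0.1573], [-0.0665, -0.1548]]
tool in fixture [-0.0511 -0.132 ] [0.52753486 0.02187735 0.0114085 ] 0.27087933396117403
t: 7.72
position: [0.526, 0.0339, 0.0112]
tool_rot: [-0.0, 0.781, -0.625, 0.0]
ft_force: [-3.3, -2.5, -1.1]
opening: 0.27
```

```bash
python3 -m jog '[-0.004,-0.0005,0,0,0,0,0,-0.008,-0.001,0,0,0,0,0,-0.012,-0.0015,0,0,0,0,0]';  python3 -m jog '[-0.004,-0.0005,0,0,0,0,0,-0.008,-0.001,0,0,0,0,0,-0.012,-0.0015,0,0,0,0,0,-0.012,-0.0015,0,0,0,0,0]'; python3 inhand.py
```

```text
t: 8.1
position: [0.5248, 0.0462, 0.0112]
tool_rot: [-0.0, 0.781, -0.625, 0.0]
ft_force: [-1.3, -2.8, -0.5]
opening: 0.272
t: 8.6
position: [0.5236, 0.0589, 0.0112]
tool_rot: [-0.0, 0.781, -0.625, -0.0]
ft_force: [-2.7, 0.3, -0.5]
opening: 0.27
fixture x=-0.0353+0.0030*y  resid 0.00028, y -0.117..-0.066
fixture x=-0.0470+0.1294*y  resid 0.00024, y -0.117..-0.066
thickness at -0.09250018951986677 0.023428541555245624 yaw off deg straight -0.1709363715742111 slant -0.2500624180622332
[[-0.0361, -0.12], [-0.0625, -0.1176]]
tool in fixture [-0.0471 -0.095 ] [0.52361585 0.0589152  0.01117918] 0.2754402097269842
```

The wedge is flush on the fence at about -53 mm. I'll release it, back off straddling it, and close the fingers behind the dome.

```bash
python3 -m jog '[0,0,0,0,0,0,0.05,0,0,0,0,0,0,0.05,0,0,0,0,0,0,0.05,0,0,0,0,0,0,0.05,0.025,-0.001,0,0,0,0,0.05,0.05,-0.0025,0,0,0,0,0.05,0.054,-0.0025,0,0,0,0,0.05,0.054,-0.0025,0,0,0,0,0.0,0.054,-0.0025,0,0,0,0,0.0,0.054,-0.0025,0,0,0,0,0.0,0.054,-0.0025,0,0,0,0,0.0,0.054,-0.0025,0,0,0,0,0.0,0.054,-0.0025,0,0,0,0,0.0]' 40
python3 - <<'E'
from h import *
c=camera("wrist");cv2.imwrite("pics/w4.png",c["frame"])
p,Ro,s=pose();print("tool in fixture",(EF.T@(p[:2]-O)).round(4), p[2], s["opening"],s["ft_force"])
E
```

```text
t: 10.28
position: [0.5379, 0.0068, 0.0112]
tool_rot: [-0.0, 0.781, -0.625, -0.0]
ft_force: [-0.6, -0.2, 0.8]
opening: -0.001
tool in fixture [-0.0441 -0.149 ] 0.0111552890592987 0.0017328443479365189 [-0.62762991  0.67831135 -0.28301915]
```

View pics/w4.png

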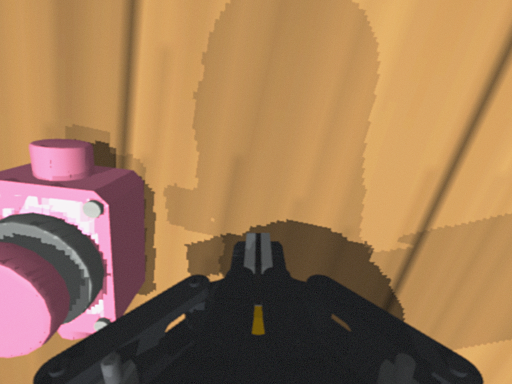

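The fingers are shut behind the dome at (258,240), with the wedge just ahead (yellow strip at (258,320)). The pink valve is clear on the left. I'll push along the fence while watching the force.

```bash
cat > st.py <<'E'
from h import *
p,Ro,s=pose();print("tool fix",(EF.T@(p[:2]-O)*1e3).round(1),"z",p[2].round(4),"F fix",(EF.T@s["ft_force"][:2]).round(1),s["ft_force"][2].round(1))
E
python3 -m jog '[-0.004,-0.0005,0,0,0,0,0,-0.008,-0.001,0,0,0,0,0,-0.012,-0.0015,0,0,0,0,0,-0.012,-0.0015,0,0,0,0,0]'; python3 st.py; python3 -m jog '[-0.002,-0.0003,0,0,0,0,0,-0.004,-0.0005,0,0,0,0,0,-0.006,-0.0008,0,0,0,0,0]'; python3 st.py;python3 -m jog '[-0.002,-0.0003,0,0,0,0,0,-0.004,-0.0005,0,0,0,0,0,-0.006,-0.0008,0,0,0,0,0]'; python3 st.py
```

```text
t: 10.82
position: [0.5367, 0.0192, 0.0112]
tool_rot: [-0.0, 0.781, -0.625, -0.0]
ft_force: [-0.2, 0.2, -0.4]
opening: -0.002
tool fix [ -42.6 -136.6] z 0.0112 F fix [-0.1  0.2] -0.4
t: 11.2
position: [0.5359, 0.0248, 0.0111]
tool_rot: [0.0, 0.781, -0.625, -0.0]
ft_force: [-0.8, -3.2, -0.1]
opening: -0.001
tool fix [ -42.3 -130.9] z 0.0111 F fix [-1.4 -2.9] -0.1
t: 11.58
position: [0.5353, 0.0308, 0.0111]
tool_rot: [0.0, 0.781, -0.625, -0.0]
ft_force: [1.0, -4.1, 0.4]
opening: -0.001
tool fix [ -41.6 -124.9] z 0.0111 F fix [ 0.1 -4.2] 0.4
```

```bash
python3 -m jog '[-0.002,0.0002,0,0,0,0,0,-0.004,0,0,0,0,0,0,-0.006,-0.0003,0,0,0,0,0,-0.008,-0.0005,0,0,0,0,0]'; python3 st.py;python3 -m jog '[-0.002,-0.0003,0,0,0,0,0,-0.004,-0.0005,0,0,0,0,0,-0.006,-0.0008,0,0,0,0,0]'; python3 st.py
```

```text
t: 12.08
position: [0.534, 0.0388, 0.0112]
tool_rot: [0.0, 0.781, -0.625, -0.0]
ft_force: [0.0, -3.7, 0.2]
opening: -0.003
tool fix [ -41.2 -116.8] z 0.0112 F fix [-0.8 -3.7] 0.2
t: 12.45
position: [0.5334, 0.045, 0.0111]
tool_rot: [0.0, 0.781, -0.625, -0.0]
ft_force: [1.1, -3.4, 1.0]
opening: 0.0
tool fix [ -40.5 -110.7] z 0.0111 F fix [ 0.3 -3.6] 1.0
```

```bash
python3 -m jog '[-0.002,-0.0003,0,0,0,0,0,-0.004,-0.0005,0,0,0,0,0,-0.006,-0.0008,0,0,0,0,0]'; python3 st.py
```

```text
t: 12.82
position: [0.5323, 0.0505, 0.0111]
tool_rot: [0.001, 0.781, -0.625, -0.0]
ft_force: [-0.2, -7.6, 2.6]
opening: 0.002
tool fix [ -40.4 -105.1] z 0.0111 F fix [-1.8 -7.4] 2.6
```

The force is climbing. From here I use smaller steps.

```bash
python3 -m jog '[-0.001,-0.0001,0,0,0,0,0,-0.002,-0.0002,0,0,0,0,0,-0.002,-0.0002,0,0,0,0,0]'; python3 st.py;  python3 -m jog '[-0.001,-0.0001,0,0,0,0,0,-0.002,-0.0002,0,0,0,0,0,-0.002,-0.0002,0,0,0,0,0]'; python3 st.py
```

```text
t: 13.2
position: [0.5322, 0.0514, 0.0112]
tool_rot: [0.002, 0.781, -0.624, 0.0]
ft_force: [1.9, -8.8, 0.9]
opening: 0.002
tool fix [ -40.4 -104.2] z 0.0112 F fix [ 0. -9.] 0.9
t: 13.58
position: [0.5321, 0.0519, 0.0112]
tool_rot: [0.003, 0.781, -0.624, 0.001]
ft_force: [2.6, -11.0, 0.2]
opening: 0.002
tool fix [ -40.3 -103.7] z 0.0112 F fix [  0.2 -11.3] 0.2
```

```bash
python3 -m jog '[-0.001,-0.0001,0,0,0,0,0,-0.002,-0.0002,0,0,0,0,0,-0.003,-0.0003,0,0,0,0,0]'; python3 st.py
```

```text
t: 13.95
position: [0.532, 0.0527, 0.0112]
tool_rot: [0.004, 0.781, -0.624, 0.002]
ft_force: [3.2, -14.5, -1.5]
opening: 0.001
tool fix [ -40.3 -102.8] z 0.0112 F fix [  0.1 -14.8] -1.5
```

```bash
python3 -m jog '[-0.001,-0.0001,0,0,0,0,0,-0.002,-0.0002,0,0,0,0,0,-0.003,-0.0003,0,0,0,0,0]'; python3 st.py
```

```text
t: 14.32
position: [0.532, 0.0532, 0.0113]
tool_rot: [0.006, 0.782, -0.624, 0.003]
ft_force: [2.7, -16.0, -0.8]
opening: -0.001
tool fix [ -40.2 -102.4] z 0.0113 F fix [ -0.7 -16.2] -0.8
```

```bash
python3 -m jog '[-0.001,-0.0001,0,0,0,0,0,-0.002,-0.0002,0,0,0,0,0,-0.004,-0.0004,0,0,0,0,0]'; python3 st.py
```

```text
t: 14.7
position: [0.5318, 0.0541, 0.0114]
tool_rot: [0.008, 0.782, -0.623, 0.005]
ft_force: [5.0, -19.5, -0.6]
opening: -0.001
tool fix [ -40.1 -101.4] z 0.0114 F fix [  0.8 -20.1] -0.6
```

```bash
python3 -m jog '[-0.001,-0.0001,0,0,0,0,0,-0.002,-0.0002,0,0,0,0,0,-0.004,-0.0004,0,0,0,0,0]'; python3 st.py
```

```text
t: 15.08
position: [0.5318, 0.0547, 0.0116]
tool_rot: [0.01, 0.782, -0.623, 0.006]
ft_force: [6.4, -19.8, -0.8]
opening: -0.0
tool fix [ -40.  -100.8] z 0.0116 F fix [  2.2 -20.7] -0.8
```

```bash
python3 -m jog '[-0.001,-0.0001,0,0,0,0,0,-0.002,-0.0002,0,0,0,0,0,-0.004,-0.0004,0,0,0,0,0,-0.004,-0.0004,0,0,0,0,0]'; python3 st.py
```

```text
t: 15.58
position: [0.5318, 0.0551, 0.0117]
tool_rot: [0.013, 0.783, -0.622, 0.008]
ft_force: [5.0, -19.3, -0.6]
opening: -0.002
tool fix [ -40.  -100.5] z 0.0117 F fix [  0.8 -19.9] -0.6
```

```bash
python3 -m jog '[-0.002,-0.0002,0,0,0,0,0,-0.004,-0.0004,0,0,0,0,0,-0.0055,-0.0006,0,0,0,0,0]'; python3 st.py
```

```text
t: 15.95
position: [0.5317, 0.0559, 0.0119]
tool_rot: [0.016, 0.783, -0.622, 0.01]
ft_force: [7.1, -25.5, -0.4]
opening: -0.001
tool fix [-39.9 -99.7] z 0.0119 F fix [  1.6 -26.5] -0.4
```

Peak push was about 26 N with a steady climb, so the wedge is locked. I'll back off, lift and check.

```bash
python3 -m jog '[0.01,0,0,0,0,0,0,0.03,0,-0.003,0,0,0,0,0.03,0,-0.05,0,0,0,0,0.03,-0.02,-0.11,0,0,0,0,0.03,-0.06,-0.17,0,0,0,0,0.02,-0.07,-0.19,0,0,0,0,0.02,-0.07,-0.19,0,0,0,0]'; python3 st.py
python3 - <<'E'
from h import *
c=camera("wrist"); f=c["frame"]
m=mask(f,(20,120,40),(36,255,255))
for b in blobs(m,60): 
    ap=cv2.approxPolyDP(b,2,True)[:,0]; print(cv2.boundingRect(b)); print([(a.tolist(),q) for a,q in zip(ap,((cast(c,ap,.04)[:,:2]-O)@EF*1e3).round(0).tolist())])
def corn(yw):return np.c_[O+(np.array([[.009,-.065],[-.017,-.065],[.009,.065],[-.001,.065]])+[-.038+yw/8,yw])@EF.T,np.full(4,.04)]
print("pred yw=-18",proj(c,corn(-.018)).round(0).tolist())
cv2.imwrite("pics/w5.png",cv2.convertScaleAbs(cv2.resize(f[130:350,200:440],None,fx=3.3,fy=2.7,interpolation=2),alpha=1.5))
E
```

```text
t: 16.82
position: [0.6073, 0.0616, 0.2038]
tool_rot: [0.013, 0.783, -0.621, 0.011]
ft_force: [0.1, 1.0, -0.6]
opening: -0.001
tool fix [  35.2 -110. ] z 0.2038 F fix [0.3 0.9] -0.6
(303, 195, 30, 88)
[([323, 195], [-46.0, -94.0]), ([323, 201], [-47.0, -86.0]), ([310, 200], [-31.0, -87.0]), ([310, 209], [-32.0, -75.0]), ([304, 210], [-24.0, -74.0]), ([303, 230], [-25.0, -47.0]), ([308, 241], [-32.0, -31.0]), ([305, 282], [-33.0, 30.0]), ([315, 273], [-45.0, 16.0]), ([332, 206], [-59.0, -80.0])]
pred yw=-18 [[310.0, 203.0], [331.0, 203.0], [303.0, 293.0], [310.0, 293.0]]
```

View pics/w5.png

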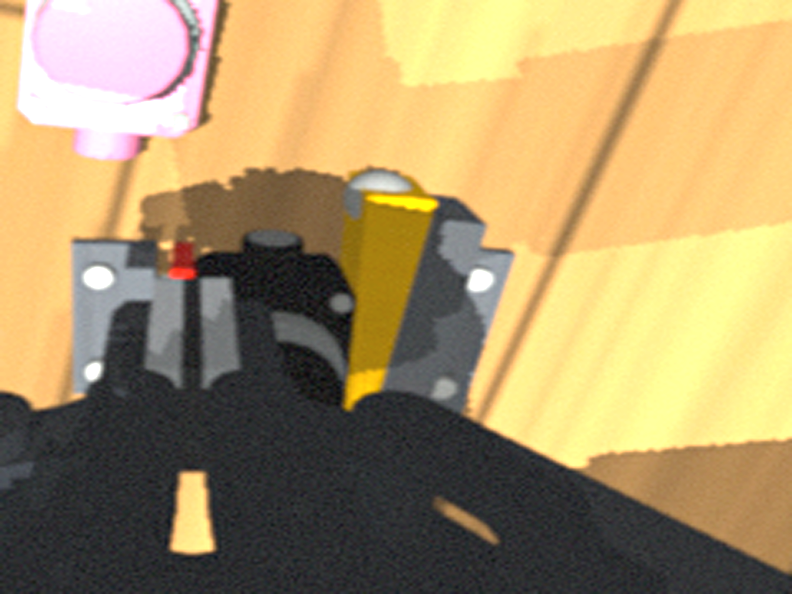

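The picture shows the wedge flush between fence and valve, butt edge at (311–332,203). The 203 row matches the prediction for wedge centre y ≈ -18 mm, so it hasn't sprung back. The robot is clear, so I'll hand in.

```bash
python3 -c "
from cell import job; print(job.finish_job())"
```

```text
the job is handed in; nothing more can be done
None
```

The larger yellow wedge is in the slot, thin end first and flat on the bench, and it locked against the valve. I handed the job in at about 17 s with the gripper clear of everything.

- **Carrying and inserting:** I gripped the wedge near its butt and ran it along the fence to about y = -53 mm. I then released it and pushed on the dome with shut fingers. In the grip it had turned about 4°, so I corrected that before it entered the slot.
- **Locking:** The push stayed at 3–4 N while the valve slid, then climbed from 7 N to a last reading of 26.5 N. That is slightly over the 20–25 N target and under the 33 N cracking limit. The forces are end-of-call readings, so I did not see peaks within a move.
- **Feel of the lock:** At the tool the climb was often above the stated 1–3 N per mm, and it paused near 20 N on two pushes. I put that down to the arm flexing, and did not check it.
- **Last checks:** The final wrist picture shows the wedge flush along the fence and against the valve. Its centre is at about y = -18 mm, inside the expected range, and it did not spring back after I let go.
- **Not checked:** I did not test by touch how tightly the valve is held. I also did not look again at the fitting, cap and knob at the end. The fitting and cap were last seen in place just after the wedge was lifted, and the arm did not go near any of the three after that.

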